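Set out the clay roses by size on the sample board

TASK

Set the four clay roses out on the sample board in order of size, smallest on the green pad at one end and rising along the row to the largest on the black pad at the other end, one rose standing upright in the middle of each pad. Leave the glue jar and the foam block of pin flowers where they are.

Things in the scene. Friction and masses are not known exactly. Their poses are not given: they have to be found in the camera images.
- rose_blue: Loose rigid small blue clay rose, no stem: a round rosette 26 mm in diameter and 24 mm high, standing upright on its flat underside on the table. Widest (26 mm) from 6 to 19 mm above its underside, tapering a little above and below: grip it there from above, any yaw. Origin: centre of the underside, z up; its yaw means nothing.
- rose_lilac: Loose rigid lilac clay rose, no stem: a round rosette 36 mm in diameter and 30 mm high, standing upright on its flat underside on the table. Widest (36 mm) from 8 to 24 mm above its underside, tapering a little above and below: grip it there from above, any yaw. Origin: centre of the underside, z up; its yaw means nothing.
- rose_yellow: Loose rigid yellow clay rose, no stem: a round rosette 46 mm in diameter and 36 mm high, standing upright on its flat underside on the table. Widest (46 mm) from 9 to 29 mm above its underside, tapering a little above and below: grip it there from above, any yaw. Origin: centre of the underside, z up; its yaw means nothing.
- rose_red: Loose rigid big red clay rose, no stem: a round rosette 56 mm in diameter and 42 mm high, standing upright on its flat underside on the table. Widest (56 mm) from 10 to 34 mm above its underside, tapering a little above and below: grip it there from above, any yaw. Origin: centre of the underside, z up; its yaw means nothing.
- pad_green: Green pad. Fixed foam disc, 70 mm in diameter, 6 mm thick; origin: centre of its underside. It lies on a fixed board (90 x 360 x 10 mm) on the table, so its top is 16 mm above the table. The four pads form a straight row, 86 mm between centres, along each pad's y axis. Always at one end of the row, either end: the place for the smallest rose.
- pad_black: Black pad. Fixed foam disc, 70 mm in diameter, 6 mm thick; origin: centre of its underside. It lies on a fixed board (90 x 360 x 10 mm) on the table, so its top is 16 mm above the table. The four pads form a straight row, 86 mm between centres, along each pad's y axis. Always at the end of the row farthest from the green one: the place for the largest rose.
- pad_white: White pad. Fixed foam disc, 70 mm in diameter, 6 mm thick; origin: centre of its underside. It lies on a fixed board (90 x 360 x 10 mm) on the table, so its top is 16 mm above the table. The four pads form a straight row, 86 mm between centres, along each pad's y axis. One of the two middle places; it may be next to green or next to black.
- pad_pink: Pale pink pad. Fixed foam disc, 70 mm in diameter, 6 mm thick; origin: centre of its underside. It lies on a fixed board (90 x 360 x 10 mm) on the table, so its top is 16 mm above the table. The four pads form a straight row, 86 mm between centres, along each pad's y axis. The other middle place; its colour, like the white one's, means nothing.
- glue_jar: Bystander, to be left alone: loose jar, white label, blue cap, 60 mm in diameter, 70 mm high, on the table left of the roses. Origin: centre of the underside.
- foam_block: Bystander, to be left alone: loose pink foam block 100 x 100 x 30 mm stuck with tiny pin flowers reaching 85 mm above the table, right of the roses. Origin: centre of the underside.
Mind the look-alikes: they are no part of the job. What is shaped like the rose_red but turquoise is not meant.

How it is judged:
By the outcome, as a careful person would: the job done as asked, in the order asked, and still so for the second after the job is handed in, with the robot touching nothing.
It also fails if it takes over 93 s, if anything falls off the work surface, if the arm or the gripper's body presses on something with over 40 N, if the wrist force passes 120 N, or if a joint passes its speed limit or range.

ROBOT

A 6-joint arm with a two-finger parallel gripper is mounted at the origin on the work surface. World frame = base frame: x ahead of the robot, y to its left, z up, the work surface at z = 0. Lengths are in mm, angles in rad, forces in N, time in s.
With the tool pointing down it reaches from about 275 to 1000 mm from the base axis. Payload 8.4 kg.
Tool frame: the origin (TCP) lies on the centre line of the jaws, within the pads' length; the fingertips stand 17 mm ahead of it and the grasp point (between the pads) lies 2 mm behind it; z points along the fingers, y is the line along which they close (so a half turn about z gives the same grasp; the last joint's range is limited). The gripper opens to 85 mm and grips with 20 to 120 N. Pads are 22 mm wide; open, the fingers measure 114 mm over their backs; the gripper's body (76 mm by 85 mm) begins 54 mm behind the grasp point. The pads swing forward as they close: fully open they stand 13 mm farther back than shut.
Start: joints at [-0.002, 0.353, 1.633, -0, 1.155, -0.002], TCP at [625.002, -0, 248.281] pointing down, gripper open.
Joint ranges: [-2.63, 2.63], [-0.92, 2.1], [0.06, 2.66], [-1.3, 4.44], [0, 2.69], [-3.02, 3.02]. Speed limits (rad/s): [2.22, 2.22, 2.79, 3.14, 3.14, 3.14].

INTERFACE

Orientations are given as [roll, pitch, yaw] about the fixed x, y, z axes, in that order (R = Rz(yaw) Ry(pitch) Rx(roll)).
In Python, from rig import r, eyes gives the robot as it stands. The module is installed in compiled form; this text tells all that it offers.
- The arm moves only by the shell command python3 -m inch 'ROWS' [FORCE]. ROWS is JSON, a list of rows, each a list of 7 numbers: the shift along the tool's x, y, z in m, then the turn, a rotation vector about the tool's x, y, z in degrees, then the closure, from -1 (fully open) to 1 (shut). In form: [[x, y, z, rx, ry, rz, gripper], ...]. A call has 1 to 8 rows; each row shifts and turns the commanded pose from where the row before left it, along the tool's axes as they then stand; what a row does not reach is not made up. A row lasts 1/10 s, in which the tool goes at most 50 mm and 8.59 degrees, less where a joint would pass 70% of its speed; a pose out of reach is approached as far as the arm can. A call with a gripper value outside its range is refused whole. The fingers move at their own pace and stop on an object; FORCE is the grip in N (left out, the last holds). Time passes only in rows, so rows that do not move let the fingers close. It gives the time, the measured TCP pose, the force, the opening and the grip force at its end, in the units of the state.
- r.sense(): the state, without advancing time (a new reading comes with each control period).
- eyes.grab_frame(name): name is "scene" or "side" or "wrist"; returns a dict with "img" (400x640x3 uint8, blue, green, red), "fx", "fy", "cx", "cy" (pixels), "R" (3x3) and "t" (3): a world point X has camera coordinates R X + t; the wrist camera has in their place "hand_eye" (4x4, takes a point from camera to tool coordinates, whose origin is the TCP and whose axes are the flange's). Camera axes: x right, y down, z forward; pixel columns grow to the right and rows downward; lengths in mm; the calibration is good to about 2 mm. A picture is of the moment at which its call begins: read the wrist's pose just before it. There is no depth.
- r.sign_off(): hands the job in; it is judged then, once.
The state is a dict: "clock": time; "qpos": joint angles; "qvel": joint speeds; "joint_efforts": joint torques, N m; "eef_pos": TCP position; "tcp_rot": TCP orientation; "contact_force": force on the tool from outside, world axes, zero at the start; "wrist_torque": the same for the moment, N m; "opening": opening from 0.0 (shut) to 1.0 (fully open); "grasp_force": force on a finger pad.
Only numpy, scipy, OpenCV 4.12 (cv2) and the standard library are available. Lean on these libraries where they do the work, as an engineer would, in place of code of your own. Each camera call takes 0.05 s, during which the arm holds its last target. There are 200 camera calls.

## Working session

There is one attempt and no reset: what is moved stays moved. The work goes in short steps, Python scripts to look and compute and a shell command to move; the robot and the scene stay as the last step left them, time stands still between calls to the robot, and variables do not carry over. Pictures are saved under pics/ and viewed, at most 14 in all, crops included, and the job is handed in when it is done.

```bash
mkdir -p pics; python3 - <<'E'
from rig import r,eyes
import cv2,numpy as np,pickle
s=r.sense();print({k:np.round(v,3) for k,v in s.items()})
for n in("scene","side","wrist"):
    f=eyes.grab_frame(n);cv2.imwrite(f"pics/{n}0.png",f["img"]);pickle.dump((s,f),open(f"{n}0.pkl","wb"))
    print(n,{k:np.round(v,3).tolist() for k,v in f.items() if k!="img"})
E
```

```text
{'clock': np.float64(0.0), 'qpos': array([-0.002,  0.354,  1.634,  0.   ,  1.155, -0.002]), 'qvel': array([ 0.001,  0.   , -0.   , -0.001, -0.   ,  0.001]), 'joint_efforts': array([-2.0000e-03, -6.0524e+01, -3.4206e+01, -0.0000e+00,  9.0000e-03,
        0.0000e+00]), 'eef_pos': array([6.24537e+02, 1.90000e-02, 2.47541e+02]), 'tcp_rot': array([-3.14 , -0.   ,  1.571]), 'contact_force': array([0.648, 0.261, 0.211]), 'wrist_torque': array([-0.027, -0.008, -0.056]), 'grasp_force': np.float64(0.0), 'opening': np.float64(0.999)}
scene {'fx': 443.918, 'fy': 443.918, 'cx': 321.878, 'cy': 199.596, 'R': [[-0.442, 0.897, -0.0], [0.648, 0.319, -0.692], [-0.621, -0.306, -0.722]], 't': [225.199, -289.35, 1459.602]}
side {'fx': 437.134, 'fy': 437.134, 'cx': 315.023, 'cy': 196.35, 'R': [[0.971, -0.238, 0.009], [-0.134, -0.574, -0.808], [0.197, 0.783, -0.59]], 't': [-494.33, 95.238, 905.442]}
wrist {'fx': 336.294, 'fy': 336.294, 'cx': 323.749, 'cy': 196.984, 'hand_eye': [[0.001, -0.951, -0.309, 79.298], [1.0, 0.001, 0.001, -0.449], [-0.001, -0.309, 0.951, -124.796], [0.0, 0.0, 0.0, 1.0]]}
```

View pics/scene0.png

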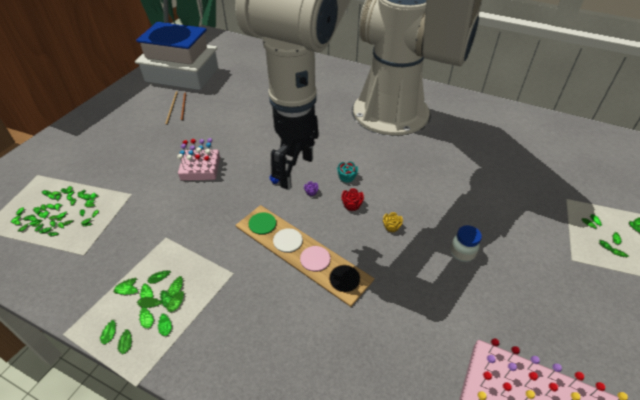

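View pics/side0.png

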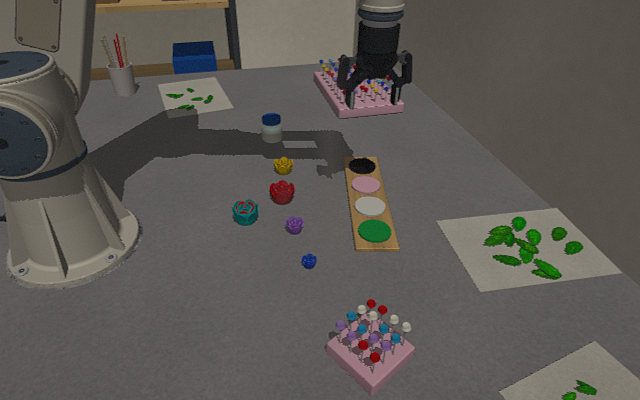

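View pics/wrist0.png

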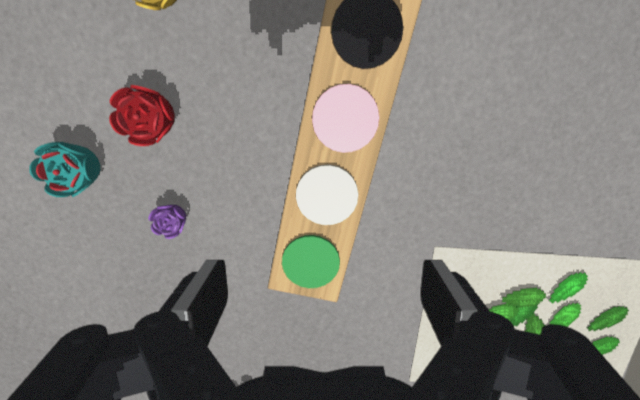

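Candidates: red rose at side (282,191), while the turquoise one at side (245,211) / wrist (65,168) is the look-alike, not wanted. Blue is at (309,261), lilac (294,225), yellow (284,166) in side. Red dots also appear as pin heads and red petals inside the turquoise one. The row, seen in wrist, is green (310,262), white (327,195), pink (346,118), black (367,32). So blue goes to green, lilac to white, yellow to pink and red to black.

```bash
cat > h.py <<'E'
import cv2,numpy as np,pickle
from scipy.spatial.transform import Rotation as Ro
H={'blue':((108,120,60),(125,255,255),24),'lilac':((126,70,50),(150,255,255),30),'yellow':((18,130,90),(32,255,255),36),
 'red':((170,150,60),(8,255,255),42),'turq':((82,110,40),(97,255,255),42),'green':((55,90,60),(80,255,255),0),
 'white':((0,0,190),(180,40,255),0),'pink':((160,20,160),(180,75,255),0),'black':((0,0,0),(180,255,50),0)}
def campose(s,f):
    if 'R' in f: R=np.array(f['R']);return R.T,-R.T@np.array(f['t'])
    T=np.array(f['hand_eye']);Rt=Ro.from_euler('xyz',s['tcp_rot']).as_matrix()
    return Rt@T[:3,:3],Rt@T[:3,3]+np.array(s['eef_pos'])
def cast(s,f,uv,z):
    R,c=campose(s,f);d=R@np.array([(uv[0]-f['cx'])/f['fx'],(uv[1]-f['cy'])/f['fy'],1]);return c+d*(z-c[2])/d[2]
def blobs(img,k,amin=30):
    lo,hi,_=H[k];h=cv2.cvtColor(img,cv2.COLOR_BGR2HSV)
    m=cv2.inRange(h,lo,hi) if lo[0]<=hi[0] else cv2.inRange(h,lo,(180,)+hi[1:])|cv2.inRange(h,(0,)+lo[1:],hi)
    m=cv2.morphologyEx(m,cv2.MORPH_CLOSE,np.ones((3,3)))
    o=[]
    for c in cv2.findContours(m,0,2)[0]:
        if cv2.contourArea(c)>=amin:
            x,y,w,hh=cv2.boundingRect(c);o.append((cv2.contourArea(c),(x+w/2-.5,y+hh/2-.5),(w,hh)))
    return sorted(o,reverse=True)
def report(name,s,f,amin=30,n=3):
    for k in H:
        z=H[k][2]/2 or 16
        for a,uv,wh in blobs(f['img'],k,amin)[:n]:
            print(name,k,int(a),uv,wh,np.round(cast(s,f,uv,z)[:2],1))
E
python3 -c "
from h import *
for n in('side','wrist','scene'):
    s,f=pickle.load(open(n+'0.pkl','rb'));report(n,s,f)
s,f=pickle.load(open('side0.pkl','rb'))
cv2.imwrite('pics/crop.png',cv2.resize(f['img'][140:280,220:420],None,fx=4,fy=4))
"
```

```text
side blue 1136 (194.5, 57.0) (44, 33) [ 264.3 1088.3]
side blue 153 (270.5, 119.0) (18, 13) [478.7 452.5]
side blue 141 (309.0, 261.0) (15, 15) [ 453.7 -175.8]
side lilac 222 (294.0, 225.0) (19, 19) [446.5 -65.9]
side lilac 69 (385.5, 345.5) (10, 10) [ 528.2 -391.1]
side lilac 63 (373.0, 338.5) (11, 10) [ 513.3 -374.2]
side yellow 1384 (371.0, 209.0) (53, 83) [624.2 -54.2]
side yellow 190 (283.0, 164.5) (19, 16) [466.9 174.2]
side red 401 (281.5, 191.5) (24, 24) [441.2  53.2]
side red 86 (118.0, 50.5) (9, 34) [ -44.5 1212.2]
side red 68 (374.5, 357.0) (10, 11) [ 502.1 -410.2]
side turq 463 (244.5, 212.0) (26, 27) [348.5  -4.7]
side green 538 (374.0, 231.0) (33, 23) [ 605.8 -124.7]
side green 262 (513.0, 256.5) (39, 18) [ 845.9 -259.9]
side green 171 (547.5, 268.0) (26, 19) [ 891.7 -302.9]
side pink 280 (373.0, 94.0) (37, 29) [850.4 556.7]
side pink 52 (392.5, 365.5) (42, 40) [ 525.3 -427.3]
side black 3209 (374.0, 64.0) (75, 87) [956.8 838.7]
side black 559 (232.5, 34.0) (16, 69) [ 445.4 1369.9]
side black 462 (64.5, 156.0) (130, 51) [-85.4 348.5]
wrist lilac 902 (166.5, 221.5) (38, 
[... 1434 characters left out ...]
173.0) (20, 17) [354.7   2.4]
scene green 411 (262.0, 223.0) (27, 21) [ 610.8 -116.3]
scene green 261 (170.5, 291.5) (22, 30) [ 867.6 -191.9]
scene green 199 (164.5, 324.5) (14, 22) [ 935.3 -151.7]
scene white 9082 (148.0, 311.5) (167, 146) [ 927.1 -202.6]
scene white 6319 (64.5, 214.5) (130, 78) [ 807.4 -580.1]
scene white 3135 (604.5, 240.0) (70, 69) [293.5 650.6]
scene pink 4302 (539.5, 369.5) (156, 60) [692.7 553.8]
scene pink 499 (315.0, 258.5) (29, 24) [649.5  51. ]
scene pink 432 (197.5, 161.0) (40, 25) [ 492.5 -403.9]
scene black 2356 (294.5, 143.5) (46, 90) [ 301.3 -193.4]
scene black 655 (327.0, 21.5) (21, 44) [-476.6 -461.4]
scene black 576 (182.0, 12.5) (33, 26) [ -276.1 -1070.7]
```

View pics/crop.png

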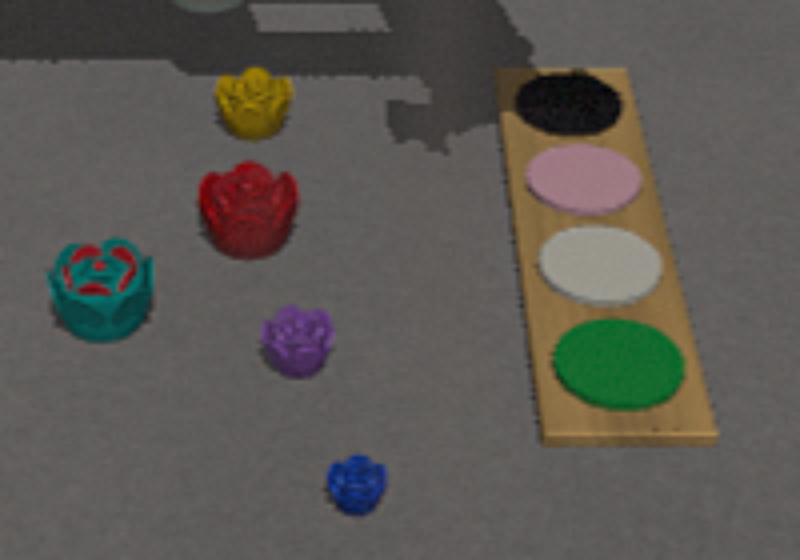

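The crop confirms that red (side 282,191) is all red, while turquoise is separate at (245,211). Blue is at (309,261). Tool x is world y, tool y is world x, and tool z points down. First move: above blue.

```bash
python3 -m inch '[[-0.03,-0.03,0.015,0,0,0,-1],[-0.03,-0.03,0.015,0,0,0,-1],[-0.03,-0.03,0.015,0,0,0,-1],[-0.03,-0.03,0.015,0,0,0,-1],[-0.03,-0.03,0.015,0,0,0,-1],[-0.0255,-0.0205,0.015,0,0,0,-1],[0,0,0,0,0,0,-1],[0,0,0,0,0,0,-1]]' 50
cat > look.py <<'E'
from rig import r,eyes
from h import *
import sys
s=r.sense();f=eyes.grab_frame('wrist');cv2.imwrite('pics/'+sys.argv[1]+'.png',f['img']);report('wrist',s,f,200,2)
print(np.round(s['eef_pos'],1),np.round(s['contact_force'],1),s['clock'],s['opening'])
E
python3 look.py w1
```

```text
clock: 0.95
eef_pos: [454.2, -175.9, 158.2]
tcp_rot: [-3.141, -0.0, 1.569]
contact_force: [-0.0, 0.7, -0.4]
opening: 1.0
grasp_force: 0.0
wrist blue 836 (323.0, 186.0) (35, 35) [ 453.4 -174.9]
wrist lilac 2407 (313.0, 38.5) (55, 60) [446.3 -62.5]
wrist green 6292 (521.0, 115.5) (91, 90) [ 606.8 -117.2]
wrist white 3562 (569.5, 24.5) (98, 50) [630.1 -53.7]
wrist white 657 (628.0, 288.0) (23, 59) [ 732.4 -271.3]
wrist pink 558 (382.0, 364.5) (57, 32) [ 511.8 -358.7]
wrist black 32500 (323.5, 329.5) (632, 140) [ 453.6 -316.6]
[ 454.2 -175.9  158.2] [-0.   0.7 -0.4] 0.95 0.9995858578180231
```

View pics/w1.png

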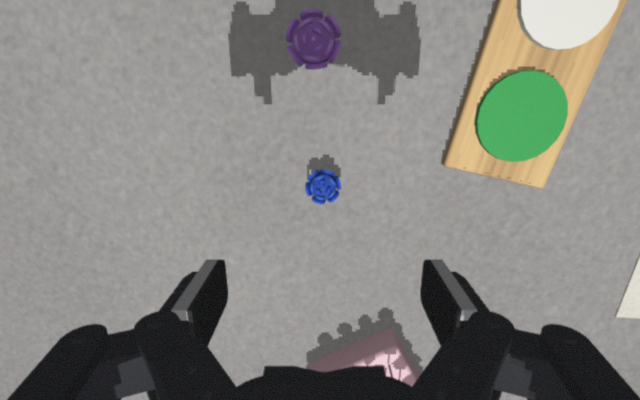

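The wrist view shows blue at (323,186), centred between the jaws and measured at (453.4,-174.9). Green is at (521,115), measured at (607,-117). Descend and grip.

```bash
python3 -m inch '[[0.0005,0,0.03,0,0,0,-1],[0.0005,0,0.03,0,0,0,-1],[0,0,0.03,0,0,0,-1],[0,0,0.03,0,0,0,-1],[0,0,0.018,0,0,0,-1],[0,0,0,0,0,0,-1],[0,0,0,0,0,0,1],[0,0,0,0,0,0,1]]' 40
python3 -m inch '[[0,0,0,0,0,0,1],[0,0,0,0,0,0,1],[0,0,0,0,0,0,1],[0,0,0,0,0,0,1]]'
```

```text
clock: 1.8
eef_pos: [455.8, -174.5, 21.5]
tcp_rot: [3.14, 0.001, 1.571]
contact_force: [0.9, -0.5, -0.3]
opening: 0.688
grasp_force: 0.0
clock: 2.2
eef_pos: [455.1, -174.7, 21.3]
tcp_rot: [3.14, 0.0, 1.571]
contact_force: [0.2, 1.2, 8.3]
opening: 0.284
grasp_force: 38.8
```

```bash
python3 -m inch '[[0,0,-0.02,0,0,0,1],[0,0,-0.03,0,0,0,1],[0,0,-0.03,0,0,0,1],[0.01,0.03,0,0,0,0,1],[0.02,0.05,0,0,0,0,1],[0.02,0.05,0,0,0,0,1],[0.0075,0.0235,0,0,0,0,1],[0,0,0,0,0,0,1]]'
python3 look.py w2
```

```text
clock: 3.0
eef_pos: [604.4, -118.8, 100.9]
tcp_rot: [3.138, 0.0, 1.573]
contact_force: [-0.3, 0.0, -0.2]
opening: 0.284
grasp_force: 39.7
wrist blue 2822 (323.5, 273.0) (58, 65) [ 604.4 -166.6]
wrist lilac 3796 (64.0, 130.0) (81, 67) [444.1 -64.8]
wrist green 7028 (328.5, 206.5) (102, 92) [ 607.6 -114.3]
wrist green 1152 (608.0, 357.0) (51, 35) [ 826.2 -238.5]
wrist white 19610 (571.0, 293.0) (137, 213) [ 784.  -180.7]
wrist white 806 (402.5, 44.5) (30, 44) [649.2 -15.9]
wrist black 34843 (324.0, 323.0) (537, 153) [ 604.8 -206.6]
[ 604.4 -118.8  100.9] [-0.3  0.  -0.2] 3.0 0.284008444268331
```

View pics/w2.png

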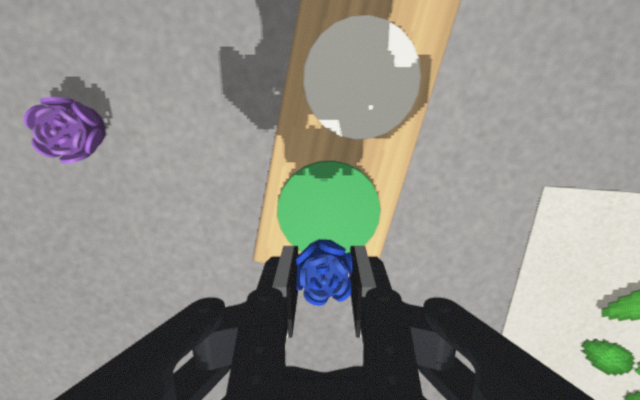

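Blue is held between the jaws at (324,272), upright. The green pad is at (328,207), partly hidden.

```bash
python3 -m inch '[[0.0015,0.003,0.02,0,0,0,1],[0,0,0.02,0,0,0,1],[0,0,0.012,0,0,0,1],[0,0,0,0,0,0,1]]'
```

```text
clock: 3.45
eef_pos: [601.6, -118.5, 46.8]
tcp_rot: [-3.138, -0.001, 1.57]
contact_force: [-0.2, 0.1, 0.1]
opening: 0.286
grasp_force: 39.7
```

```bash
python3 -m inch '[[0.0015,0.007,0,0,0,0,1],[0,0,0.007,0,0,0,1],[0,0,0,0,0,0,1],[0,0,0,0,0,0,1]]'
```

```text
clock: 3.85
eef_pos: [610.9, -116.8, 41.4]
tcp_rot: [3.142, -0.0, 1.571]
contact_force: [0.5, -0.2, 0.2]
opening: 0.281
grasp_force: 39.7
```

```bash
python3 -m inch '[[0,-0.002,0.0035,0,0,0,1],[0,0,0,0,0,0,1],[0,0,0,0,0,0,1]]'
```

```text
clock: 4.15
eef_pos: [608.7, -116.8, 37.8]
tcp_rot: [-3.141, -0.0, 1.571]
contact_force: [-0.1, -0.1, -0.6]
opening: 0.288
grasp_force: 39.7
```

```bash
python3 -m inch '[[0,0,0,0,0,0,0],[0,0,0,0,0,0,-1],[0,0,0,0,0,0,-1],[0,0,0,0,0,0,-1],[0,0,0,0,0,0,-1],[0,0,-0.03,0,0,0,-1],[0,0,-0.04,0,0,0,-1],[0,0,-0.05,0,0,0,-1]]' && python3 -m inch '[[0.005,-0.02,0,0,0,0,-1],[0.012,-0.04,0,0,0,0,-1],[0.012,-0.04,0,0,0,0,-1],[0.012,-0.04,0,0,0,0,-1],[0.01,-0.0225,0,0,0,0,-1],[0,0,0,0,0,0,-1],[0,0,0,0,0,0,-1],[0,0,0,0,0,0,-1]]' 
python3 look.py w3
```

```text
clock: 4.95
eef_pos: [607.5, -116.6, 157.5]
tcp_rot: [-3.138, -0.001, 1.571]
contact_force: [0.6, -0.5, -0.3]
opening: 1.004
grasp_force: 0.0
clock: 5.75
eef_pos: [447.7, -66.2, 158.1]
tcp_rot: [3.14, 0.0, 1.571]
contact_force: [-0.5, -0.6, 0.6]
opening: 1.004
grasp_force: 0.0
wrist blue 922 (516.5, 250.5) (40, 34) [ 620.3 -125.3]
wrist lilac 1637 (322.5, 188.0) (48, 47) [446.7 -66.1]
wrist red 4867 (313.5, 35.5) (86, 72) [440.4  48.3]
wrist turq 4976 (187.5, 108.5) (84, 82) [345.   -1.9]
wrist green 4412 (505.5, 243.5) (80, 72) [ 606.9 -116.4]
wrist white 6436 (594.5, 42.5) (90, 86) [644.6  44.5]
wrist white 5686 (547.5, 149.5) (88, 86) [626.6 -33.7]
wrist pink 6539 (594.0, 43.0) (91, 87) [644.3  44.2]
wrist black 32575 (323.5, 329.5) (632, 140) [ 447.6 -207. ]
[447.7 -66.2 158.1] [-0.5 -0.6  0.6] 5.75 1.0036432088520737
```

View pics/w3.png

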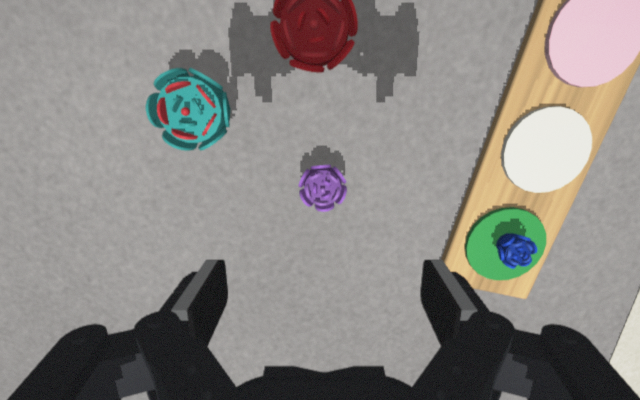

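Blue sits upright in the middle of green (516,250); with the height corrected that is (610,-117). Lilac is centred under the gripper at (323,188). White is at (547,149).

```bash
python3 -m inch '[[0,0,0.03,0,0,0,-1],[0,-0.0005,0.03,0,0,0,-1],[0,0,0.03,0,0,0,-1],[0,0,0.03,0,0,0,-1],[0,0,0.017,0,0,0,-1],[0,0,0,0,0,0,-1],[0,0,0,0,0,0,1],[0,0,0,0,0,0,1]]' 40
python3 -m inch '[[0,0,0,0,0,0,1],[0,0,0,0,0,0,1],[0,0,0,0,0,0,1],[0,0,0,0,0,0,1]]'
```

```text
clock: 6.6
eef_pos: [446.9, -66.1, 21.6]
tcp_rot: [3.14, 0.0, 1.571]
contact_force: [0.7, -0.2, 0.5]
opening: 0.692
grasp_force: 0.0
clock: 7.0
eef_pos: [446.7, -66.0, 22.0]
tcp_rot: [3.14, 0.0, 1.571]
contact_force: [-1.6, -0.0, 8.6]
opening: 0.402
grasp_force: 39.0
```

```bash
python3 -m inch '[[0,0,-0.02,0,0,0,1],[0,0,-0.03,0,0,0,1],[0,0,-0.03,0,0,0,1],[0.006,0.035,0,0,0,0,1],[0.008,0.045,0,0,0,0,1],[0.008,0.045,0,0,0,0,1],[0.006,0.035,0,0,0,0,1],[0.005,0.021,0,0,0,0,1]]' && python3 -m inch '[[0,0,0,0,0,0,1],[0,0,0.02,0,0,0,1],[0,0,0.025,0,0,0,1],[0,0,0.012,0,0,0,1],[0,0,0,0,0,0,1],[0,0,0,0,0,0,1]]'
```

```text
clock: 7.8
eef_pos: [630.0, -32.4, 101.8]
tcp_rot: [3.138, 0.0, 1.571]
contact_force: [-0.3, 0.4, -0.3]
opening: 0.402
grasp_force: 40.3
clock: 8.4
eef_pos: [626.7, -33.0, 44.4]
tcp_rot: [-3.142, 0.0, 1.571]
contact_force: [0.1, -0.6, -0.7]
opening: 0.399
grasp_force: 40.2
```

```bash
python3 -m inch '[[0,0.001,0.006,0,0,0,1],[0,0,0,0,0,0,1],[0,0,0,0,0,0,1]]'
```

```text
clock: 8.7
eef_pos: [628.1, -32.9, 38.2]
tcp_rot: [3.141, 0.0, 1.571]
contact_force: [-0.3, -0.5, -0.9]
opening: 0.406
grasp_force: 40.3
```

```bash
python3 -m inch '[[0,0,0,0,0,0,0],[0,0,0,0,0,0,-1],[0,0,0,0,0,0,-1],[0,0,0,0,0,0,-1],[0,0,0,0,0,0,-1],[0,0,-0.03,0,0,0,-1],[0,0,-0.04,0,0,0,-1],[0,0,-0.05,0,0,0,-1]]' && python3 -m inch '[[0.02,-0.016,0,0,0,0,-1],[0.035,-0.028,0,0,0,0,-1],[0.035,-0.028,0,0,0,0,-1],[0.035,-0.028,0,0,0,0,-1],[0.035,-0.028,0,0,0,0,-1],[0.03,-0.024,0,0,0,0,-1],[0.0155,-0.0115,0,0,0,0,-1],[0,0,0,0,0,0,-1]]' && python3 -m inch '[[0,0,0,0,0,0,-1],[0,0,0,0,0,0,-1]]'
python3 look.py w4
```

```text
clock: 9.5
eef_pos: [626.5, -32.8, 157.4]
tcp_rot: [-3.138, -0.0, 1.571]
contact_force: [0.1, 0.2, -0.9]
opening: 0.999
grasp_force: 0.0
clock: 10.3
eef_pos: [462.8, 174.2, 157.9]
tcp_rot: [-3.141, -0.0, 1.574]
contact_force: [0.5, -0.3, 0.2]
opening: 1.0
grasp_force: 0.0
clock: 10.5
eef_pos: [465.1, 172.1, 157.9]
tcp_rot: [3.141, 0.0, 1.57]
contact_force: [0.5, -0.8, 0.1]
opening: 1.0
grasp_force: 0.0
wrist yellow 2587 (325.0, 190.5) (61, 60) [466. 171.]
wrist red 3037 (297.0, 315.5) (65, 68) [440.3  51.2]
wrist turq 646 (220.0, 354.5) (25, 48) [364.9   6.6]
wrist white 2234 (519.5, 307.5) (68, 50) [647.9  56.1]
wrist pink 2374 (519.0, 307.5) (69, 52) [647.4  56.1]
wrist black 32575 (323.5, 329.5) (632, 140) [464.8  31.5]
wrist black 4525 (554.0, 229.0) (83, 73) [663.3 135.7]
[465.1 172.1 157.9] [ 0.5 -0.8  0.1] 10.5 1.0000108489401678
```

View pics/w4.png

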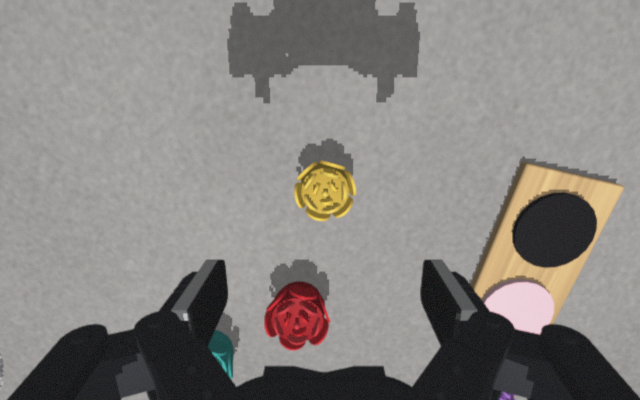

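Yellow is centred at (325,190), measured at (466,171). Black is at (554,229), measured at (663-666,135).

```bash
python3 -m inch '[[-0.001,0.001,0.03,0,0,0,-1],[0,0,0.03,0,0,0,-1],[0,0,0.03,0,0,0,-1],[0,0,0.03,0,0,0,-1],[0,0,0.016,0,0,0,-1],[0,0,0,0,0,0,-1],[0,0,0,0,0,0,1],[0,0,0,0,0,0,1]]' 40
python3 -m inch '[[0,0,0,0,0,0,1],[0,0,0,0,0,0,1],[0,0,0,0,0,0,1]]'
```

```text
clock: 11.35
eef_pos: [466.4, 171.6, 22.7]
tcp_rot: [3.14, -0.001, 1.57]
contact_force: [0.2, 0.0, 0.1]
opening: 0.691
grasp_force: 0.0
clock: 11.65
eef_pos: [466.2, 171.8, 23.1]
tcp_rot: [3.14, -0.001, 1.571]
contact_force: [-0.5, -1.6, 7.2]
opening: 0.522
grasp_force: 40.1
```

```bash
python3 -m inch '[[0,0,-0.02,0,0,0,1],[0,0,-0.04,0,0,0,1],[0,0,-0.04,0,0,0,1],[-0.02,0.03,0,0,0,0,1],[-0.026,0.039,0,0,0,0,1],[-0.026,0.039,0,0,0,0,1],[-0.026,0.039,0,0,0,0,1],[-0.023,0.034,0,0,0,0,1]]' && python3 -m inch '[[0,0,0,0,0,0,1],[0,0,0.03,0,0,0,1],[0,0,0.03,0,0,0,1],[0,0,0.016,0,0,0,1],[0,0,0,0,0,0,1],[0,0,0,0,0,0,1],[0,0,0,0,0,0,1]]'
```

```text
clock: 12.45
eef_pos: [648.4, 49.2, 123.0]
tcp_rot: [3.14, -0.0, 1.571]
contact_force: [-0.5, 1.2, -0.7]
opening: 0.521
grasp_force: 41.5
clock: 13.15
eef_pos: [647.4, 50.9, 47.4]
tcp_rot: [3.139, -0.0, 1.571]
contact_force: [0.5, 0.1, -0.5]
opening: 0.523
grasp_force: 41.5
```

Need z 39.5.

```bash
python3 -m inch '[[0,0,0.005,0,0,0,1],[0,0,0.003,0,0,0,1],[0,0,0,0,0,0,1],[0,0,0,0,0,0,1]]'
```

```text
clock: 13.55
eef_pos: [647.0, 50.7, 39.2]
tcp_rot: [3.14, -0.0, 1.571]
contact_force: [-2.4, 0.7, 10.2]
opening: 0.52
grasp_force: 42.5
```

```bash
python3 -m inch '[[0,0,0,0,0,0,0],[0,0,0,0,0,0,-1],[0,0,0,0,0,0,-1],[0,0,0,0,0,0,-1],[0,0,0,0,0,0,-1],[0,0,-0.03,0,0,0,-1],[0,0,-0.04,0,0,0,-1],[0,0,-0.05,0,0,0,-1]]' && python3 -m inch '[[0,-0.02,0,0,0,0,-1],[0.001,-0.04,0,0,0,0,-1],[0,-0.045,0,0,0,0,-1],[0,-0.045,0,0,0,0,-1],[0,-0.04,0,0,0,0,-1],[0,-0.017,0,0,0,0,-1],[0,0,0,0,0,0,-1],[0,0,0,0,0,0,-1]]' && python3 -m inch '[[0,0,0,0,0,0,-1]]'
python3 look.py w5
```

```text
clock: 14.35
eef_pos: [644.9, 50.5, 157.2]
tcp_rot: [-3.138, 0.0, 1.571]
contact_force: [0.3, 0.1, 0.7]
opening: 0.998
grasp_force: 0.0
clock: 15.15
eef_pos: [440.3, 51.7, 158.2]
tcp_rot: [3.14, -0.0, 1.571]
contact_force: [0.9, -0.2, 0.9]
opening: 1.0
grasp_force: 0.0
clock: 15.25
eef_pos: [440.9, 51.7, 158.1]
tcp_rot: [3.14, -0.0, 1.571]
contact_force: [-0.4, 0.3, -0.6]
opening: 0.999
grasp_force: 0.0
wrist lilac 1714 (542.5, 287.0) (54, 47) [641.9 -42.9]
wrist yellow 3477 (594.0, 197.0) (77, 63) [665.1  45. ]
wrist red 3838 (324.0, 191.5) (75, 72) [441.1  50.7]
wrist turq 2482 (213.0, 252.0) (71, 67) [345.2  -4. ]
wrist white 1267 (512.5, 279.5) (46, 66) [612.3 -34.4]
wrist white 1149 (552.0, 195.5) (47, 68) [631.3  45.6]
wrist pink 1316 (551.0, 195.0) (47, 69) [630.4  46.1]
wrist black 32419 (323.5, 329.5) (632, 140) [440.7 -89. ]
wrist black 5223 (604.5, 83.5) (70, 94) [652.3 134.2]
[440.9  51.7 158.1] [-0.4  0.3 -0.6] 15.25 0.9987635531925811
```

View pics/w5.png

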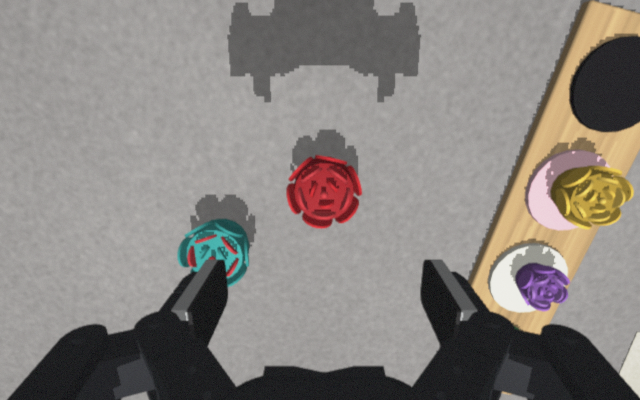

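Red is centred at (324,191). Turquoise at (215,252) is clear of the left finger in y, with red's finger band at y 41–63 and turquoise below 24. Lilac and yellow stand upright on white and pink.

```bash
python3 -m inch '[[-0.001,0,0.03,0,0,0,-1],[0,0,0.03,0,0,0,-1],[0,0,0.03,0,0,0,-1],[0,0,0.03,0,0,0,-1],[0,0,0.013,0,0,0,-1],[0,0,0,0,0,0,-1],[0,0,0,0,0,0,1],[0,0,0,0,0,0,1]]' 50
python3 -m inch '[[0,0,0,0,0,0,1],[0,0,0,0,0,0,1],[0,0,0,0,0,0,1]]'
```

```text
clock: 16.1
eef_pos: [440.3, 50.7, 25.5]
tcp_rot: [3.14, -0.0, 1.571]
contact_force: [-1.1, 0.3, 0.3]
opening: 0.691
grasp_force: 0.0
clock: 16.4
eef_pos: [440.4, 50.7, 26.1]
tcp_rot: [3.139, -0.0, 1.571]
contact_force: [-0.3, -0.1, 6.9]
opening: 0.636
grasp_force: 52.1
```

```bash
python3 -m inch '[[0,0,-0.02,0,0,0,1],[0,0,-0.04,0,0,0,1],[0,0,-0.04,0,0,0,1],[0.01,0.025,0,0,0,0,1],[0.016,0.043,0,0,0,0,1],[0.016,0.043,0,0,0,0,1],[0.016,0.043,0,0,0,0,1],[0.016,0.043,0,0,0,0,1]]' && python3 -m inch '[[0.01,0.0285,0,0,0,0,1],[0,0,0,0,0,0,1],[0,0,0.03,0,0,0,1],[0,0,0.03,0,0,0,1],[0,0,0.015,0,0,0,1],[0,0,0,0,0,0,1],[0,0,0,0,0,0,1]]'
```

```text
clock: 17.2
eef_pos: [638.1, 125.4, 125.8]
tcp_rot: [3.14, -0.0, 1.571]
contact_force: [1.3, -1.0, -1.1]
opening: 0.639
grasp_force: 53.7
clock: 17.9
eef_pos: [665.0, 134.6, 50.7]
tcp_rot: [3.141, -0.0, 1.571]
contact_force: [-0.1, -0.1, -0.8]
opening: 0.637
grasp_force: 53.7
```

Need z about 42.5.

```bash
python3 -m inch '[[0,0.001,0.005,0,0,0,1],[0,0,0.003,0,0,0,1],[0,0,0,0,0,0,1],[0,0,0,0,0,0,1]]' && python3 -m inch '[[0,0,0,0,0,0,0],[0,0,0,0,0,0,-1],[0,0,0,0,0,0,-1],[0,0,0,0,0,0,-1],[0,0,0,0,0,0,-1],[0,0,-0.03,0,0,0,-1],[0,0,-0.04,0,0,0,-1],[0,0,-0.05,0,0,0,-1]]' && python3 -m inch '[[-0.02,-0.03,-0.03,0,0,0,-1],[-0.03,-0.04,-0.03,0,0,0,-1],[-0.03,-0.04,-0.03,0,0,0,-1],[-0.03,-0.04,0,0,0,0,-1],[-0.02,-0.03,0,0,0,0,-1],[0,0,0,0,0,0,-1],[0,0,0,0,0,0,-1],[0,0,0,0,0,0,-1]]'
python3 - <<'E'
from rig import r,eyes
from h import *
P=[('blue',609,-117),('lilac',628.3,-33.2),('yellow',647.5,50.6),('red',666.7,134.5)]
for n in('wrist','side'):
    s=r.sense();f=eyes.grab_frame(n);cv2.imwrite(f'pics/f{n}.png',f['img'])
    for k,x,y in P:
        c=[cast(s,f,b[1],16+H[k][2]/2)[:2] for b in blobs(f['img'],k)]
        if c: print(n,k,np.round(min(c,key=lambda p:np.hypot(p[0]-x,p[1]-y))-[x,y],1))
i=cv2.resize(f['img'][120:280,220:420],None,fx=3,fy=3);cv2.imwrite('pics/fs.png',i)
E
```

```text
clock: 18.3
eef_pos: [666.1, 134.7, 42.2]
tcp_rot: [3.141, -0.0, 1.571]
contact_force: [-0.8, -0.2, -0.5]
opening: 0.632
grasp_force: 53.7
clock: 19.1
eef_pos: [664.5, 134.4, 161.2]
tcp_rot: [-3.138, 0.001, 1.571]
contact_force: [-0.4, -0.3, -0.1]
opening: 1.001
grasp_force: 0.0
clock: 19.9
eef_pos: [498.3, 13.5, 243.5]
tcp_rot: [3.14, -0.0, 1.571]
contact_force: [1.1, 0.1, -0.5]
opening: 0.998
grasp_force: 0.0
wrist blue [-4.4 -0.4]
wrist lilac [1.  0.2]
wrist yellow [2.7 0.9]
wrist red [2.7 3.1]
side blue [-0.2  0.4]
side lilac [0.1 0.5]
side yellow [ -24.4 -107.3]
side red [-1.1 -0.3]
```

View pics/fs.png

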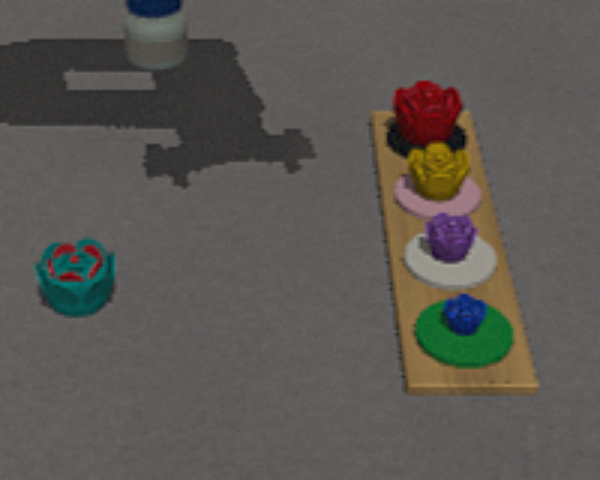

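View pics/fwrist.png

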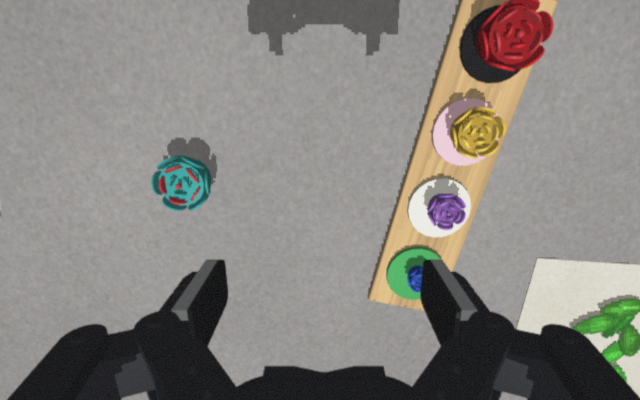

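All four stand upright on the pads, within a few mm of centre: red (515,35), yellow (478,132), lilac (446,211) and blue (418,280, partly hidden by the finger). The side yellow reading matched the wooden board, not the rose. Nothing else has moved.

```bash
python3 -c "
from rig import r
print(r.sign_off())"
```

```text
the job is handed in; nothing more can be done
None
```

The four roses stand upright in size order, each within a few mm of its pad's centre: blue on green, lilac on white, yellow on pink and red on black. I never touched the glue jar, foam block or turquoise look-alike, and I handed the job in at about 20 s.

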